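Close the demonstration transformer's iron core

TASK

Take the small iron yoke out of its wooden cradle, lay it squarely across the two poles of the transformer's U-core, fully down between the brass end brackets; you will have to set it down on the way and take it by its long sides. Then push the screw-knob beside the core down against its spring and turn it clockwise (seen from above) all the way to its stop, so that its steel finger clamps the yoke. Leave the canister, crucible, flask and spring balance where they are.

Things in the scene. Friction and masses are not known exactly. Their poses are not given: they have to be found in the camera images.
- yoke: Loose laminated iron block, 64 long (its x) x 30 wide (its y) x 24 mm high, about 0.36 kg; origin at the centre of its underside, z up. Starts lying in the cradle.
- cradle: Fixed wooden cradle 56 (its x) x 54 (its y) mm, origin at the centre of its underside; floor 8 mm above the counter. Two cheeks 34 mm apart, 36 mm high above the counter, run along x beside the yoke and stand 4 mm above its top, so there the yoke can be taken only by its two ends, which stick out 4 mm beyond the cradle.
- core: Fixed transformer on a wooden base 148 x 76 x 10 mm (from -56 to +92 mm along its x, +-38 mm along y); origin on the counter under the middle of the U-core, x along the core towards the screw-knob, z up. Two iron poles 16 x 30 mm at x = +-24 mm end 66 mm above the counter; copper coils (48 mm wide along y) sit around them below 53 mm.
- seat (a point): Point midway between the tops of the two poles, 66 mm above the counter, axes as the core's: the yoke's origin belongs here, its x along the core's x (either way round). Brass end brackets, tops 22 mm above this point, stand 68 mm apart: 2 mm play at each end of the yoke. No room for fingers at the yoke's ends here; its long sides are free.
- knob_grip (a point): Point on the knob's axis at the height to grip the black bar handle; 70 mm along core x from the seat, 131 mm above the counter before it is pushed. The bar is 46 long x 12 thick x 20 mm high (120 to 140 mm above the counter); the point's y axis runs along the bar, its x across it (grip the 12 mm). Turns and sinks with the knob. The clamp finger lies 8 to 19 mm below the bar, parallel to it.
- knob_press (a joint): How far the knob is pushed down, m: 0 sprung up, stop at 0.008. The spring gives 6 N at the top, 9 N at the stop. The knob cannot be turned until pushed down by 5 mm; once turned more than about 0.6 rad its lug is under a ledge and the push stays at 5 mm when let go.
- knob (a joint): Turn of the knob, rad: 0 at the start, positive is clockwise seen from above, stop at 1.5. The coarse thread carries handle and finger down 5 mm per rad in addition to the push. Friction (0.08 N m) holds it where it is left.
- clamp_finger: Round steel finger, 10 mm thick, reaching 48 mm from the knob's axis along its own -y (its origin is on the axis, 0.1065 m below the finger's middle). At the start it points to core -y, clear of the yoke; fully turned it points along core -x, over the yoke's end, and presses on its top with about 4 N.
- canister: Bystander: tin screw-top canister, 80 mm across, 118 mm high; origin at the centre of its underside.
- crucible: Bystander: white porcelain crucible, 52 mm across, 38 mm high; origin at the centre of its underside.
- flask: Bystander: conical glass flask with a cork, 80 mm across, 132 mm high; origin at the centre of its underside.
- balance: Bystander: brass spring balance lying down, 130 mm long (185 with its hooks), 24 mm high; origin at the centre of its underside.

How it is judged:
On the way, in this order (a step that is already met when the one before it is completed fails the run):
1. the yoke lies fully down across both poles, between the brackets (z of yoke in the frame of seat between -0.003 and 0.003 m and y of yoke in the frame of seat between -0.007 and 0.007 m and x of yoke in the frame of seat between -0.005 and 0.005 m and angle between yoke's own z axis and vertical below 0.06 rad and angle between the x axis of yoke and the x axis of seat, either way round below 0.12 rad), for 0.2 s.
2. with the yoke in place the knob is pushed in and its turn started (pushed at least 4 mm, turned at least 0.6 rad) (all of step 1 and value of joint knob_press above 0.004 m and value of joint knob above 0.6 rad), for 0.1 s.
At the end, for the whole second after the job is handed in: The yoke rests flat on both poles: within 3 mm of the seat in height, 5 mm along, 7 mm across, 0.12 rad in yaw, 0.06 rad in tilt; the knob is still pushed in over 4 mm and turned clockwise over 1.3 rad, its finger pressing on the yoke (over 0.5 N) (all of step 1 and value of joint knob_press above 0.004 m and value of joint knob above 1.3 rad and contact force between clamp_finger and yoke above 0.5 N and linear speed of yoke below 0.02 m/s); the robot touches nothing.
It fails at once if the canister is moved by more than 30 mm (distance of canister from where it was at the start of the episode above 0.03 m).
It fails at once if the crucible is moved by more than 30 mm (distance of crucible from where it was at the start of the episode above 0.03 m).
It fails at once if the flask is moved by more than 30 mm (distance of flask from where it was at the start of the episode above 0.03 m).
It fails at once if the balance is moved by more than 30 mm (distance of balance from where it was at the start of the episode above 0.03 m).
It also fails if it takes over 59 s, if anything falls off the work surface, if the arm or the gripper's body presses on something with over 40 N, if the wrist force passes 120 N, or if a joint passes its speed limit or range.

ROBOT

A 7-joint arm with a two-finger parallel gripper is mounted at the origin on the work surface. World frame = base frame: x ahead of the robot, y to its left, z up, the work surface at z = 0. Lengths are in m, angles in rad, forces in N, time in s.
With the tool pointing down it reaches from about 0.425 to 0.925 m from the base axis. Payload 6.8 kg.
Tool frame: the origin (TCP) lies midway between the tips of the shut fingers; the grasp point (between the pads) lies 19 mm behind it; z points along the fingers, y is the line along which they close (so a half turn about z gives the same grasp; the last joint's range is limited). The gripper opens to 88 mm and grips with 3 to 60 N. Pads are 20 mm wide; open, the fingers measure 115 mm over their backs; the gripper's body (75 mm by 178 mm) begins 61 mm behind the grasp point.
Start: joints at [-1.291, 0.477, 0.022, 1.555, -0.011, 1.109, -0.083], TCP at [0.255, 0.625, 0.223] pointing down, gripper open.
Joint ranges: [-2.96, 2.96], [-0.34, 2.1], [-1.41, 1.46], [0.24, 2.44], [-1.37, 4.51], [0.17, 1.92], [-2.96, 2.96]. Speed limits (rad/s): [2.39, 2.39, 3.14, 3.14, 3.14, 3.14, 3.14].

INTERFACE

Orientations are given as a unit quaternion [w, x, y, z].
In Python, from rig import env gives the robot as it stands. The module is installed in compiled form; this text tells all that it offers.
- The arm moves only by the tool move_arm, never from a script. Its argument "motion" is a list that holds one entry, the list of rows, each a list of 7 numbers: the turn, a rotation vector about the tool's x, y, z in rad, then the shift along the tool's x, y, z in m, then the closure, from 0 (fully open) to 1 (shut). A call has 1 to 10 rows; each row is the pose to reach, as a shift and turn from the pose commanded when the call began, along the tool's axes at that moment; what a row does not reach only later rows make up. A row lasts 1/10 s, in which the tool goes at most 50 mm and 8.59 degrees, less where a joint would pass 70% of its speed; a pose out of reach is approached as far as the arm can. A call with a gripper value outside its range is refused whole. The fingers move at their own pace and stop on an object; "force" is the grip in N (left out, the last holds). Time passes only in rows, so rows that repeat a pose let the fingers close. It gives the time, the measured TCP pose, the force, the opening and the grip force at its end, in the units of the state.
- env.state(): the state, without advancing time (a new reading comes with each control period).
- env.capture(name): name is "scene" or "side" or "wrist"; returns a dict with "pixels" (384x512x3 uint8, red, green, blue), "range_z" (384x512 float32, m along the optical axis (not along the pixel's ray), 0 where there is no reading), "vertical_fov" (degrees; the focal length in pixels is half the picture's height over the tangent of half this angle, whatever the lens; pixels are square), "cx", "cy" (the principal point, pixels), "distortion" ([k1, k2, p1, p2, k3] as OpenCV has them; the pictures are not rectified), "eye" and "attitude" of the camera in the world. Camera axes: x right, y up, looking along -z (the intrinsics and any distortion apply to the point x, -y, -z); pixel columns grow to the right and rows downward; lengths in m; the calibration is good to about 2 mm. A picture is of the moment at which its call begins.
- env.hand_in(): hands the job in; it is judged then, once.
The state is a dict: "clock": time; "joints": joint angles; "dq": joint speeds; "joint_efforts": joint torques, N m; "tcp_pos": TCP position; "tcp_rot": TCP orientation; "contact_force": force on the tool from outside, world axes, zero at the start; "ft_torque": the same for the moment, N m; "grip_width": finger opening in m; "grip_force": force on a finger pad.
Only numpy, scipy, OpenCV 4.12 (cv2) and the standard library are available. Lean on these libraries where they do the work, as an engineer would, in place of code of your own. Each camera call takes 0.05 s, during which the arm holds its last target. There are 200 camera calls.

## Working session

There is one attempt and no reset: what is moved stays moved. The work goes in short steps, Python scripts to look and compute and a tool call to move; the robot and the scene stay as the last step left them, time stands still between calls to the robot, and variables do not carry over. Pictures are saved under pics/ and viewed, at most 10 in all, crops included, and the job is handed in when it is done.

Besides the shell and the picture viewer there is one more tool, called after "Request:" by a JSON object that holds its "api" and its "payload", one argument or row to a line. move_arm: Moves the arm, as the interface text tells. Its arguments: {"type":"object","properties":{"motion":{"type":"array"},"force":{"type":"number"}},"required":["motion"]}

```bash
mkdir -p pics
cat > h.py <<'E'
import numpy as np, cv2
from scipy.spatial.transform import Rotation as R
from rig import env
def rot(a):
    a=np.array(a,float)
    return a if a.shape==(3,3) else R.from_quat(a[[1,2,3,0]]).as_matrix()
def cam(n):
    c=env.capture(n); h=c["pixels"].shape[0]
    f=h/2/np.tan(np.radians(c["vertical_fov"])/2)
    c["K"]=np.array([[f,0,c["cx"]],[0,f,c["cy"]],[0,0,1]]); c["D"]=np.array(c["distortion"],float)
    c["Rm"]=rot(c["attitude"]); c["eye"]=np.array(c["eye"]); return c
def rays(c,uv):
    p=cv2.undistortPoints(np.array(uv,float).reshape(-1,1,2),c["K"],c["D"])[:,0]
    return np.c_[p[:,0],-p[:,1],-np.ones(len(p))]@c["Rm"].T
def onplane(c,uv,z):
    d=rays(c,uv); return c["eye"]+d*((z-c["eye"][2])/d[:,2])[:,None]
def cloud(c):
    h,w=c["range_z"].shape; u,v=np.meshgrid(np.arange(w),np.arange(h))
    d=rays(c,np.c_[u.ravel(),v.ravel()]); P=c["eye"]+d*c["range_z"].ravel()[:,None]
    P[c["range_z"].ravel()==0]=np.nan
    return P.reshape(h,w,3)
def proj(c,P):
    q=(np.atleast_2d(P)-c["eye"])@c["Rm"]; q=q*[1,-1,-1]
    return cv2.projectPoints(q,np.zeros(3),np.zeros(3),c["K"],c["D"])[0][:,0]
def save(c,n): cv2.imwrite("pics/"+n,c["pixels"][:,:,::-1])
E
python3 - <<'E'
from h import *
np.set_printoptions(precision=4,suppress=True)
ims=[]
for n in ("scene","side","wrist"):
    c=cam(n); ims.append(c["pixels"][:,:,::-1]); print(n,c["eye"],c["K"][0,0],c["cx"],c["cy"],c["D"],-c["Rm"][:,2])
    np.savez(n+"0.npz",**{k:c[k] for k in("pixels","range_z","K","D","Rm","eye")})
a=np.hstack(ims[:2]); cv2.imwrite("pics/a.png",cv2.resize(a,(800,300),interpolation=cv2.INTER_AREA)); cv2.imwrite("pics/scene.png",ims[0]);cv2.imwrite("pics/wrist.png",ims[2])
cv2.imwrite("pics/side.png",ims[1])
print(env.state())
E
```

```text
scene [ 1.1874 -0.2445  1.0122] 438.76192535974855 258.91300872440775 194.91382255575473 [-0.1263  0.      0.      0.      0.    ] [-0.5189  0.2952 -0.8023]
side [0.3354 0.6374 0.7245] 379.1145001262066 250.75459654938535 190.20995475526738 [-0.0117  0.      0.      0.      0.    ] [ 0.3241 -0.6231 -0.7119]
wrist [0.1791 0.6554 0.3833] 278.35143235968616 256.7957251066093 191.54304674116497 [-0.054  0.     0.     0.     0.   ] [ 0.2756 -0.1143 -0.9545]
{'clock': 0.15, 'joints': array([-1.2911,  0.4776,  0.0224,  1.5562, -0.0115,  1.1093, -0.0831]), 'dq': array([ 0.0003, -0.003 ,  0.0008, -0.0033,  0.0008,  0.0012, -0.0005]), 'joint_efforts': array([  0.0035, -58.3287,   1.5373, -27.2876,  -0.0541,   0.0144,
         0.0001]), 'tcp_pos': array([0.2551, 0.6245, 0.2219]), 'tcp_rot': array([-0.0001,  0.1927,  0.9813, -0.0007]), 'contact_force': array([-0.2559,  0.4148, -0.0771]), 'ft_torque': array([-0.0093, -0.0411, -0.007 ]), 'grip_force': 0.0, 'grip_width': 0.08768196176929163}
```

View pics/scene.png

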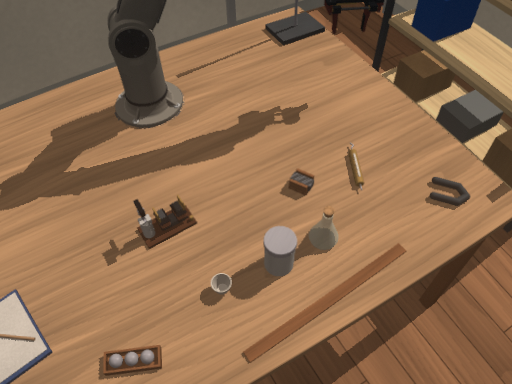

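View pics/side.png

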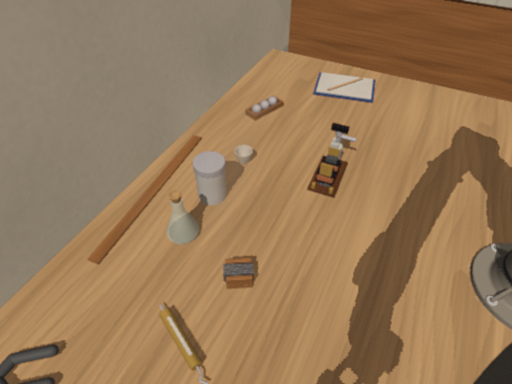

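The scene view shows the core at about (165,220) with its knob at (141,210), the cradle with the yoke at (301,181), the canister (280,250), crucible (221,283), flask (323,232) and balance (355,165). In the side view the cradle is at (240,271), the core at (328,178) and the knob at (341,128).

```bash
cat > m1.py <<'E'
from h import *
np.set_printoptions(precision=4,suppress=True)
def load(n): return dict(np.load(n+"0.npz"))
S,D=load("scene"),load("side")
boxes={"cradle":((280,160,325,200),(215,250,265,295)),"core":((120,190,205,255),(300,115,365,200))}
for k,(b1,b2) in boxes.items():
    for c,(a,b,e,f),n in ((S,b1,"scene"),(D,b2,"side")):
        P=cloud(c)[b:f,a:e].reshape(-1,3); C=c["pixels"][b:f,a:e].reshape(-1,3).astype(int); 
        print(k,n,"z table med",np.nanmedian(P[:,2]))
        for lo,hi in ((.012,.026),(.026,.033),(.033,.042),(.05,.06),(.06,.075),(.075,.1),(.1,.118),(.12,.15)):
            q=P[(P[:,2]>lo)&(P[:,2]<hi)]
            if len(q)>8:
                r=cv2.minAreaRect(q[:,:2].astype(np.float32)*1000)
                print((lo,hi),len(q),q[:,2].mean().round(4),"rect mm",np.round(r[0],1),np.round(r[1],1),round(r[2],1))
# big crops
def crop(c,b,s):
    a,bb,e,f=b; return cv2.resize(c["pixels"][bb:f,a:e,::-1],None,fx=s,fy=s,interpolation=cv2.INTER_CUBIC)
ims=[crop(S,boxes["cradle"][0],6),crop(D,boxes["cradle"][1],6),crop(S,boxes["core"][0],5),crop(D,boxes["core"][1],5)]
H=300
cv2.imwrite("pics/crops.png",np.vstack([np.hstack([cv2.resize(i,(400,300)) for i in ims[:2]]),np.hstack([cv2.resize(i,(400,300)) for i in ims[2:]])]))
E
python3 m1.py
```

```text
cradle scene z table med 0.0019715961610287103
(0.012, 0.026) 74 0.0193 rect mm [582.4 239.7] [72.9 31. ] 65.1
(0.026, 0.033) 129 0.0311 rect mm [564.3 251. ] [64.8 57.5] 28.3
(0.033, 0.042) 224 0.0356 rect mm [565.1 249.6] [64.2 57.5] 26.4
cradle side z table med 2.307525896916296e-05
(0.012, 0.026) 105 0.0194 rect mm [558.1 272.6] [62.  14.9] 29.1
(0.026, 0.033) 447 0.0307 rect mm [567.4 254.1] [62.8 54.5] 29.9
(0.033, 0.042) 216 0.0348 rect mm [568. 254.] [60.8 54.6] 31.4
core scene z table med 0.0020039705127139484
(0.012, 0.026) 269 0.0158 rect mm [ 499.1 -143.3] [ 75.  147.6] 2.2
(0.026, 0.033) 121 0.0291 rect mm [ 501.2 -141.7] [ 53.4 137. ] 2.5
(0.033, 0.042) 66 0.0377 rect mm [ 499.6 -149.8] [ 46.  121.9] 3.7
(0.05, 0.06) 184 0.0545 rect mm [ 496.8 -148.2] [ 50.7 124.2] 3.3
(0.06, 0.075) 213 0.067 rect mm [ 497.1 -149.1] [ 34.9 123.5] 3.4
(0.075, 0.1) 149 0.0855 rect mm [ 498.6 -148.8] [ 31.4 123.9] 4.4
(0.12, 0.15) 97 0.1375 rect mm [ 500.5 -195.8] [47.9 14.3] 2.9
core side z table med -0.0002844827949299855
(0.012, 0.026) 71 0.0182 rect mm [ 499.2 -107.1] [64.1 77.4] 2.3
(0.026, 0.033) 58 0.0289 rect mm [ 499.8 -137.5] [ 48. 109.] 3.5
(0.033, 0.042) 59 0.0376 rect mm [ 483.5 -135.8] [113.9  40.6] 74.8
(0.05, 0.06) 187 0.0532 rect mm [ 499.6 -135.6] [ 47.6 105.6] 4.3
(0.06, 0.075) 182 0.0671 rect mm [ 500.3 -145.5] [ 30.8 125.6] 3.2
(0.075, 0.1) 187 0.0832 rect mm [ 500.2 -145.9] [ 29.9 127.2] 3.5
(0.1, 0.118) 89 0.1087 rect mm [ 483.8 -190.4] [54.7 11.8] 3.4
(0.12, 0.15) 150 0.1323 rect mm [ 503.2 -192.4] [46.3 15.8] 7.7
```

View pics/crops.png

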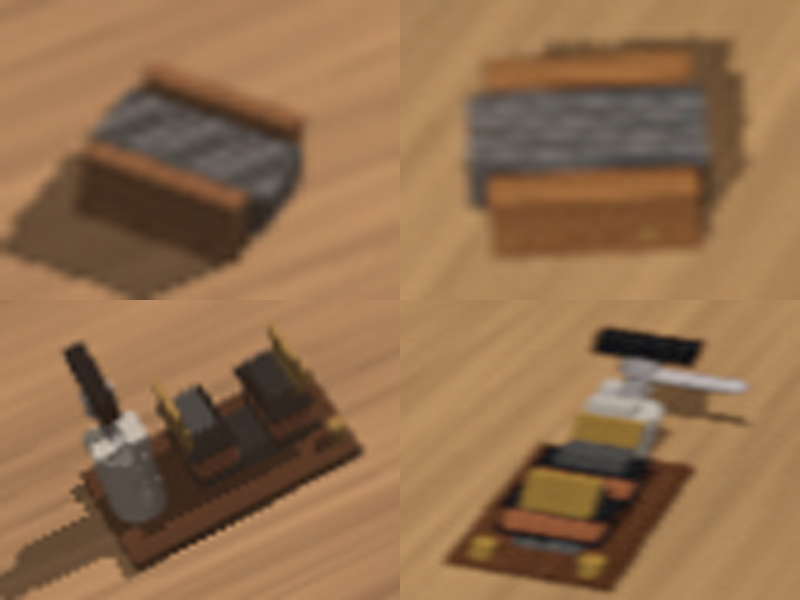

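The crops show the yoke's dark top between the cheeks, its long axis at about 28° in the world. They also show the core with its brackets and its bar handle, whose finger points to world -x, so core x runs nearly along world -y. Next I'll place the bystanders and go look with the wrist camera.

Run:
```python
from h import *
np.set_printoptions(precision=3,suppress=True)
S=dict(np.load("scene0.npz")); P=cloud(S)
for n,(a,b,e,f) in dict(can=(262,225,300,278),flask=(308,205,340,250),cruc=(208,270,235,296),bal=(345,142,368,192)).items():
    q=P[b:f,a:e].reshape(-1,3); q=q[q[:,2]>.012]; print(n,np.percentile(q,[2,50,98],axis=0))
# shift in tool axes for wanted target
s=env.state(); M=rot(s["tcp_rot"]); print(M, (np.array([.567,.253,.20])-s["tcp_pos"])@M)
```

```text
can [[0.714 0.023 0.017]
 [0.762 0.051 0.117]
 [0.785 0.094 0.121]]
flask [[0.721 0.166 0.014]
 [0.755 0.191 0.051]
 [0.781 0.226 0.134]]
cruc [[ 0.715 -0.122  0.012]
 [ 0.727 -0.096  0.031]
 [ 0.763 -0.075  0.041]]
bal [[0.527 0.39  0.013]
 [0.602 0.421 0.021]
 [0.662 0.466 0.027]]
[[-0.926  0.378 -0.   ]
 [ 0.378  0.926 -0.001]
 [-0.    -0.001 -1.   ]] [-0.429 -0.226  0.022]
```

Request:
{"api": "move_arm", "payload": {
  "motion": [
    [[0,0,0.14,-0.043,-0.0226,0.002,0],[0,0,0.28,-0.086,-0.045,0.004,0],[0,0,0.42,-0.129,-0.068,0.007,0],[0,0,0.56,-0.172,-0.09,0.009,0],[0,0,0.68,-0.215,-0.113,0.011,0],[0,0,0.68,-0.258,-0.136,0.013,0],[0,0,0.68,-0.3,-0.158,0.015,0],[0,0,0.68,-0.343,-0.181,0.018,0],[0,0,0.68,-0.386,-0.203,0.02,0],[0,0,0.68,-0.429,-0.226,0.022,0]]
  ]
}}

```text
clock: 1.15
tcp_pos: [0.5677, 0.2519, 0.2004]
tcp_rot: [-0.0, 0.509, 0.861, -0.0]
contact_force: [0.6, -0.1, 0.4]
grip_width: 0.0879
grip_force: 0.0
```

Request:
{"api": "move_arm", "payload": {
  "motion": [
    [[0,0,0,0,0,0,0],[0,0,0,0,0,0,0]]
  ]
}}

```text
clock: 1.35
tcp_pos: [0.5674, 0.252, 0.2003]
tcp_rot: [-0.0, 0.51, 0.86, -0.0]
contact_force: [-0.3, 0.1, 0.5]
grip_width: 0.0878
grip_force: 0.0
```

Run:
```python
from h import *
c=cam("wrist"); save(c,"w1.png"); s=env.state(); print(s["tcp_pos"],s["tcp_rot"],s["joints"],s["clock"])
np.savez("w1.npz",**{k:c[k] for k in("pixels","range_z","K","D","Rm","eye")})
```

```text
[0.56643144 0.25386399 0.20028645] [-4.89665125e-04  5.08937237e-01  8.60803481e-01 -1.28932110e-04] [-0.73943746  0.41802917  0.29020686  1.72996015 -0.1380565   1.01426682
  0.10324293] 1.4
```

View pics/w1.png

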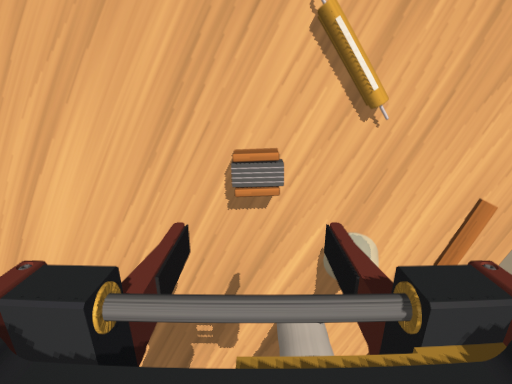

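The wrist view shows the yoke (grey) at about (257,174) between the orange cheeks, lined up with the fingers. The flask is at (355,255) and the balance at (355,55). Next is the yoke's pose by mask and ray, with its height from two views.

```bash
cat >> h.py <<'E'
def tri(c1,p1,c2,p2):
    d1,d2=[(r/np.linalg.norm(r)) for r in (rays(c1,p1)[0],rays(c2,p2)[0])]
    t=np.linalg.lstsq(np.c_[d1,-d2],c2["eye"]-c1["eye"],rcond=None)[0]
    a,b=c1["eye"]+t[0]*d1,c2["eye"]+t[1]*d2; return (a+b)/2,np.linalg.norm(a-b)
def grey(c,box,vmax=170,smax=70):
    a,b,e,f=box; hsv=cv2.cvtColor(c["pixels"],cv2.COLOR_RGB2HSV); m=((hsv[...,1]<smax)&(hsv[...,2]<vmax)).astype(np.uint8)
    k=np.zeros_like(m);k[b:f,a:e]=m[b:f,a:e]
    cs=cv2.findContours(k,cv2.RETR_EXTERNAL,cv2.CHAIN_APPROX_NONE)[0]; return max(cs,key=cv2.contourArea)[:,0].astype(float)
E
python3 - <<'E'
from h import *
np.set_printoptions(precision=4,suppress=True)
W,S,D=[dict(np.load(n)) for n in("w1.npz","scene0.npz","side0.npz")]
def rect(c,box,z=.032):
    g=grey(c,box); q=onplane(c,g,z)[:,:2]*1000; r=cv2.minAreaRect(q.astype(np.float32)); print(len(g),g.min(0),g.max(0),np.round(r[0],1),np.round(r[1],1),round(r[2],1)); return g
cs=[]
for c,b in((W,(220,140,300,210)),(D,(215,250,265,295)),(S,(280,160,325,200))):
    g=rect(c,b); m=cv2.moments(g.astype(np.float32).reshape(-1,1,2)); cs.append([m["m10"]/m["m00"],m["m01"]/m["m00"]])
print(cs, "tri W-side",tri(W,cs[0],D,cs[1]),"scene-side",tri(S,cs[2],D,cs[1]))
P=cloud(W); g=P[165:184,236:280].reshape(-1,3); print("depth z top",np.nanmedian(g,0))
P=P[140:210,220:300].reshape(-1,3); q=P[(P[:,2]>.027)]; r=cv2.minAreaRect(q[:,:2].astype(np.float32)*1000); print(r)
E
```

```text
146 [231. 160.] [283. 186.] [567.1 253.2] [63.5 31.6] 31.7
82 [224. 263.] [252. 279.] [564.6 256.7] [60.7 36.7] 30.9
49 [291. 172.] [313. 186.] [567.2 253. ] [65.5 27.5] 28.0
[[257.5089163237311, 173.7116598079561], [237.86368843069872, 269.0131729667812], [302.51624548736464, 178.79302045728036]] tri W-side (array([0.5672, 0.2537, 0.0323]), np.float64(0.0002025091986037908)) scene-side (array([0.5671, 0.253 , 0.0316]), np.float64(0.0005614254865459778))
depth z top [0.5675 0.2533 0.0315]
((567.1778564453125, 252.3669891357422), (63.891334533691406, 54.320350646972656), 29.969282150268555)
```

Two views agree: the yoke top centre is at (0.567, 0.253, 0.032), as the text says, with yaw about 30°. The size fits too. Grasping by the ends.

Request:
{"api": "move_arm", "payload": {
  "motion": [
    [[0,0,-0.025,0,0,0.045,0],[0,0,-0.025,0,0,0.09,0],[0,0,-0.025,0,0,0.13,0],[0,0,-0.025,0,0,0.155,0],[0,0,-0.025,0,0,0.175,0],[0,0,-0.025,0,0,0.191,0],[0,0,-0.025,0,0,0.191,0],[0,0,-0.025,0,0,0.191,1],[0,0,-0.025,0,0,0.191,1],[0,0,-0.025,0,0,0.191,1]]
  ],
  "force": 35
}}

```text
clock: 2.4
tcp_pos: [0.5677, 0.254, 0.0109]
tcp_rot: [0.0, 0.498, 0.867, 0.001]
contact_force: [0.6, -0.9, 0.5]
grip_width: 0.0672
grip_force: 0.0
```

Request:
{"api": "move_arm", "payload": {
  "motion": [
    [[0,0,0,0,0,0,1],[0,0,0,0,0,0,1],[0,0,0,0,0,0,1]]
  ]
}}

```text
clock: 2.7
tcp_pos: [0.5676, 0.2538, 0.0108]
tcp_rot: [0.0, 0.498, 0.867, 0.001]
contact_force: [-1.4, -0.2, 5.9]
grip_width: 0.0637
grip_force: 35.0
```

Request:
{"api": "move_arm", "payload": {
  "motion": [
    [[0,0,0,0,0,-0.01,1],[0,0,0,0,0,-0.025,1],[0,0,0,0,0,-0.045,1],[0,0,0,0,0,-0.07,1],[0,0,0,0,0,-0.09,1],[0,0,0,0,0,-0.1,1],[0,0,0,0,0,-0.1,1]]
  ]
}}

```text
clock: 3.4
tcp_pos: [0.5679, 0.2539, 0.1116]
tcp_rot: [0.001, 0.498, 0.867, 0.001]
contact_force: [0.2, 0.2, -3.3]
grip_width: 0.0638
grip_force: 35.0
```

Request:
{"api": "move_arm", "payload": {
  "motion": [
    [[0,0,-0.12,-0.012,-0.012,0,1],[0,0,-0.24,-0.026,-0.026,0,1],[0,0,-0.36,-0.042,-0.042,0,1],[0,0,-0.48,-0.058,-0.058,0,1],[0,0,-0.6,-0.074,-0.075,0,1],[0,0,-0.72,-0.09,-0.092,0,1],[0,0,-0.84,-0.106,-0.108,0,1],[0,0,-0.96,-0.118,-0.12,0,1],[0,0,-1.05,-0.126,-0.128,0,1],[0,0,-1.1,-0.126,-0.128,0,1]]
  ]
}}

```text
clock: 4.4
tcp_pos: [0.5184, 0.0775, 0.1086]
tcp_rot: [-0.001, -0.029, 1.0, -0.001]
contact_force: [-0.0, 0.1, -2.8]
grip_width: 0.0636
grip_force: 35.0
```

Request:
{"api": "move_arm", "payload": {
  "motion": [
    [[0,0,0,0,0,0,1],[0,0,0,0,0,0,1]]
  ]
}}

```text
clock: 4.6
tcp_pos: [0.5194, 0.0802, 0.109]
tcp_rot: [-0.001, -0.028, 1.0, -0.0]
contact_force: [-1.0, -0.5, -1.5]
grip_width: 0.0639
grip_force: 35.0
```

Run:
```python
from h import *
c=cam("wrist"); d=cam("side"); s=env.state(); print(s)
cv2.imwrite("pics/w2.png",np.hstack([cv2.resize(x["pixels"][:,:,::-1],(400,300),interpolation=cv2.INTER_AREA) for x in(c,d)]))
```

```text
{'clock': 4.7, 'joints': array([-0.28691256,  0.37814646,  0.0179458 ,  2.01390113, -0.00993472,
        0.75024212,  1.36465126]), 'dq': array([-0.00259199, -0.00299306, -0.00013627, -0.0017136 ,  0.00122651,
       -0.00062751,  0.00348892]), 'joint_efforts': array([ 2.34581614e-01, -4.71525729e+01,  1.29481908e+00, -2.15842313e+01,
        1.49586255e-02,  7.90168368e-02, -8.15506530e-03]), 'tcp_pos': array([0.51961867, 0.08048581, 0.10928218]), 'tcp_rot': array([-3.17373004e-04, -2.84049687e-02,  9.99596447e-01, -1.88788286e-06]), 'contact_force': array([-0.69729672,  0.98673939, -2.72765589]), 'ft_torque': array([0.02456564, 0.0083849 , 0.01451777]), 'grip_force': 34.9946790933609, 'grip_width': 0.06357465457307034}
```

View pics/w2.png

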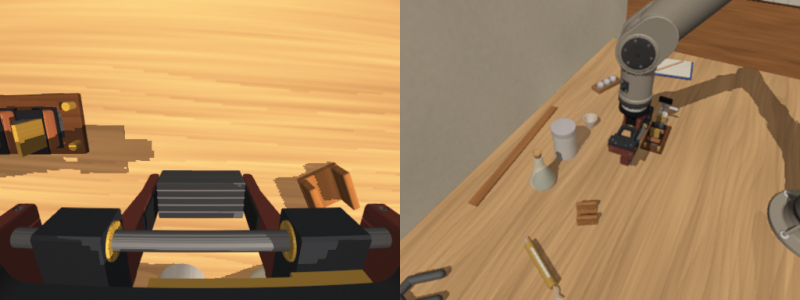

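The wrist view (left half) shows the yoke at (200,192) held level by its ends between the fingers. The core is at (40,125) and the empty cradle at (325,185). Setting it down.

Request:
{"api": "move_arm", "payload": {
  "motion": [
    [[0,0,0,0,0,0.03,1],[0,0,0,0,0,0.06,1],[0,0,0,0,0,0.085,1],[0,0,0,0,0,0.096,1],[0,0,0,0,0,0.1,1],[0,0,0,0,0,0.103,1],[0,0,0,0,0,0.1045,1],[0,0,0,0,0,0.1045,1]]
  ]
}}

```text
clock: 5.5
tcp_pos: [0.5204, 0.0803, 0.0059]
tcp_rot: [0.001, -0.029, 1.0, 0.0]
contact_force: [-0.3, 0.2, -3.0]
grip_width: 0.0636
grip_force: 35.0
```

Still carrying the weight (-3 N); a little lower.

Request:
{"api": "move_arm", "payload": {
  "motion": [
    [[0,0,0,0,0,0.001,1],[0,0,0,0,0,0.002,1],[0,0,0,0,0,0.003,1],[0,0,0,0,0,0.003,1]]
  ]
}}

```text
clock: 5.9
tcp_pos: [0.5201, 0.0802, 0.0027]
tcp_rot: [0.0, -0.029, 1.0, 0.0]
contact_force: [-2.0, -0.2, 5.1]
grip_width: 0.0638
grip_force: 35.0
```

Request:
{"api": "move_arm", "payload": {
  "motion": [
    [[0,0,0,0,0,0,0],[0,0,0,0,0,0,0],[0,0,0,0,0,0,0],[0,0,0,0,0,0,0],[0,0,0,0,0,-0.02,0],[0,0,0,0,0,-0.05,0],[0,0,0,0,0,-0.09,0],[0,0,0,0,0,-0.13,0],[0,0,0,0,0,-0.15,0],[0,0,0.1,0,0,-0.15,0]]
  ]
}}

```text
clock: 6.9
tcp_pos: [0.522, 0.0805, 0.1556]
tcp_rot: [0.003, 0.022, 1.0, 0.001]
contact_force: [0.2, -1.0, -0.2]
grip_width: 0.0883
grip_force: 0.0
```

Request:
{"api": "move_arm", "payload": {
  "motion": [
    [[0,0,0.14,0,0,0,0],[0,0,0.28,0,0,0,0],[0,0,0.42,0,0,0,0],[0,0,0.56,0,0,0,0],[0,0,0.7,0,0,0,0],[0,0,0.84,0,0,0,0],[0,0,0.98,0,0,0,0],[0,0,1.12,0,0,0,0],[0,0,1.26,0,0,0,0],[0,0,1.4,0,0,0,0]]
  ]
}}

```text
clock: 7.9
tcp_pos: [0.5197, 0.0801, 0.1521]
tcp_rot: [-0.0, 0.663, 0.749, -0.0]
contact_force: [0.3, -0.8, 0.3]
grip_width: 0.0877
grip_force: 0.0
```

Request:
{"api": "move_arm", "payload": {
  "motion": [
    [[0,0,0.07,0,0,0,0],[0,0,0.07,0,0,0,0],[0,0,0.07,0,0,0,0]]
  ]
}}

```text
clock: 8.2
tcp_pos: [0.5197, 0.0802, 0.1521]
tcp_rot: [-0.0, 0.685, 0.728, -0.0]
contact_force: [-0.5, -0.1, -0.0]
grip_width: 0.0878
grip_force: 0.0
```

Run:
```python
from h import *
np.set_printoptions(precision=4,suppress=True)
c=cam("wrist"); save(c,"w3.png"); s=env.state(); print(s["tcp_pos"],s["tcp_rot"],s["joints"],s["clock"])
np.savez("w3.npz",**{k:c[k] for k in("pixels","range_z","K","D","Rm","eye")})
g=grey(c,(200,100,320,230)); r=cv2.minAreaRect((onplane(c,g,.024)[:,:2]*1000).astype(np.float32)); print(g.min(0),g.max(0),r)
P=cloud(c)[100:230,200:320].reshape(-1,3); q=P[(P[:,2]>.016)&(P[:,2]<.03)]; print(np.median(q,0),cv2.minAreaRect(q[:,:2].astype(np.float32)*1000))
```

```text
[0.5198 0.0802 0.1521] [-0.      0.6856  0.728  -0.    ] [-0.5518  0.327   0.341   1.9986 -0.1449  0.839  -0.0703] 8.25
[245. 152.] [272. 211.] ((521.5335693359375, 82.04136657714844), (28.75925064086914, 65.990478515625), 3.4244558811187744)
[0.5213 0.0823 0.0234] ((521.5648803710938, 79.80435180664062), (29.233278274536133, 64.77533721923828), 2.8465631008148193)
```

View pics/w3.png

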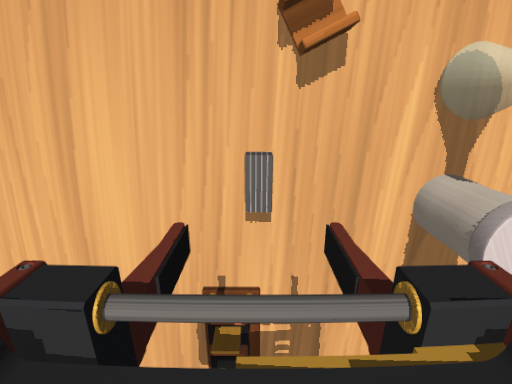

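The yoke stands alone at (258,182), lying flat, its short side aligned with the closing line within 0.3°. It measures (0.521, 0.081) with its top at 0.024. Regrip by the long sides.

Request:
{"api": "move_arm", "payload": {
  "motion": [
    [[0,0,0,0,0.001,0.045,0],[0,0,0,0,0.001,0.085,0],[0,0,0,0,0.001,0.115,0],[0,0,0,0,0.001,0.135,0],[0,0,0,0,0.001,0.144,0],[0,0,0,0,0.001,0.148,0],[0,0,0,0,0.001,0.148,1],[0,0,0,0,0.001,0.148,1],[0,0,0,0,0.001,0.148,1],[0,0,0,0,0.001,0.148,1]]
  ],
  "force": 35
}}

```text
clock: 9.25
tcp_pos: [0.5214, 0.0804, 0.0049]
tcp_rot: [0.0, 0.686, 0.727, 0.001]
contact_force: [-0.1, 0.4, 0.6]
grip_width: 0.0596
grip_force: 0.0
```

Request:
{"api": "move_arm", "payload": {
  "motion": [
    [[0,0,0,0,0,0,1],[0,0,0,0,0,0,1],[0,0,0,0,0,0,1],[0,0,0,0,0,0,1],[0,0,0,0,0,0,1]]
  ]
}}

```text
clock: 9.75
tcp_pos: [0.5209, 0.0802, 0.0042]
tcp_rot: [0.0, 0.686, 0.727, 0.0]
contact_force: [0.5, 0.5, 1.6]
grip_width: 0.03
grip_force: 35.0
```

Request:
{"api": "move_arm", "payload": {
  "motion": [
    [[0,0,0,0,0,-0.01,1],[0,0,0,0,0,-0.03,1],[0,0,0,0,0,-0.06,1],[0,0,0,0,0,-0.1,1],[0,0,0,0,0,-0.14,1],[0,0,0,0,0,-0.17,1],[0,0,0,0,0,-0.18,1],[0,0,0,0,0,-0.18,1]]
  ]
}}

```text
clock: 10.55
tcp_pos: [0.5212, 0.0804, 0.1851]
tcp_rot: [0.0, 0.686, 0.727, 0.001]
contact_force: [0.1, -0.2, -3.9]
grip_width: 0.0298
grip_force: 35.0
```

Request:
{"api": "move_arm", "payload": {
  "motion": [
    [[0,0,0,-0.015,-0.002,-0.01,1],[0,0,0,-0.045,-0.006,-0.025,1],[0,0,0,-0.085,-0.012,-0.04,1],[0,0,0,-0.125,-0.018,-0.055,1],[0,0,0,-0.165,-0.024,-0.065,1],[0,0,0,-0.205,-0.03,-0.065,1],[0,0,0,-0.24,-0.035,-0.065,1],[0,0,0,-0.265,-0.038,-0.065,1],[0,0,0,-0.278,-0.04,-0.065,1],[0,0,0,-0.278,-0.04,-0.065,1]]
  ]
}}

```text
clock: 11.55
tcp_pos: [0.4955, -0.2018, 0.2482]
tcp_rot: [-0.001, 0.688, 0.726, -0.001]
contact_force: [0.4, 0.5, -2.9]
grip_width: 0.0298
grip_force: 35.0
```

Request:
{"api": "move_arm", "payload": {
  "motion": [
    [[0,0,0,0,0,0,1],[0,0,0,0,0,0,1]]
  ]
}}

```text
clock: 11.75
tcp_pos: [0.4972, -0.1979, 0.2487]
tcp_rot: [-0.001, 0.685, 0.728, 0.0]
contact_force: [0.7, 0.6, -2.5]
grip_width: 0.0299
grip_force: 35.0
```

Run:
```python
from h import *
np.set_printoptions(precision=4,suppress=True)
c=cam("wrist"); save(c,"w4.png"); s=env.state(); print(s["tcp_pos"],s["tcp_rot"],s["joints"],s["clock"])
np.savez("w4.npz",**{k:c[k] for k in("pixels","range_z","K","D","Rm","eye")})
P=cloud(c).reshape(-1,3); P=P[(abs(P[:,0]-.5)<.06)&(P[:,1]<-.04)&(P[:,1]>-.24)]
for lo,hi in ((.007,.013),(.049,.056),(.063,.069),(.084,.091),(.13,.145)):
    q=P[(P[:,2]>lo)&(P[:,2]<hi)]
    if len(q)>8: print(lo,hi,len(q),np.median(q,0),cv2.minAreaRect(q[:,:2].astype(np.float32)*1000))
```

```text
[ 0.4973 -0.1979  0.2488] [-0.0005  0.6853  0.7282  0.0001] [-0.1874  0.2361  0.5366  1.8869 -0.1385  1.0557  0.4663] 11.8
0.007 0.013 2599 [ 0.4953 -0.1379  0.0094] ((498.6541442871094, -141.91064453125), (76.25090026855469, 147.0212860107422), 3.3115687370300293)
0.049 0.056 994 [ 0.4962 -0.1157  0.0525] ((498.4328918457031, -138.09872436523438), (47.916107177734375, 103.93067169189453), 3.7712762355804443)
0.063 0.069 776 [ 0.4978 -0.1402  0.0654] ((498.94189453125, -140.15367126464844), (29.475704193115234, 98.71369171142578), 3.0800461769104004)
0.084 0.091 387 [ 0.5022 -0.1614  0.0864] ((498.86968994140625, -142.813232421875), (29.954421997070312, 111.73074340820312), 2.9783337116241455)
0.13 0.145 493 [ 0.5004 -0.1923  0.1387] ((501.97869873046875, -194.0833282470703), (11.60982894897461, 45.92665481567383), 87.74200439453125)
```

View pics/w4.png

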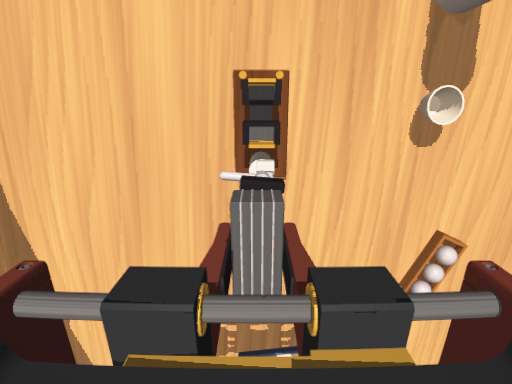

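The view shows the two brackets at rows 80 and 144, with the pole tops between them at rows 95 and 132. The bar handle is at (262,184), the finger points left at (235,176), and the held yoke is at (257,240). Now the seat, from brackets and poles.

Run:
```python
from h import *
np.set_printoptions(precision=4,suppress=True)
c=dict(np.load("w4.npz")); P=cloud(c); a=np.radians(3.2); X=np.array([np.sin(a),-np.cos(a)]); Y=np.array([np.cos(a),np.sin(a)]); o=np.array([.498,-.125])
hsv=cv2.cvtColor(c["pixels"],cv2.COLOR_RGB2HSV)
yel=(hsv[...,0]>18)&(hsv[...,0]<32)&(hsv[...,1]>150)
Z=P[...,2]; u=(P[...,:2]-o)@X*1000; v=(P[...,:2]-o)@Y*1000
box=np.zeros(Z.shape,bool); box[60:180,225:300]=1
def rep(n,m):
    m=m&box
    print(n,m.sum(),"z",np.median(Z[m]),"x",np.percentile(u[m],[0,3,50,97,100]).round(1),"y",np.percentile(v[m],[0,3,50,97,100]).round(1))
br=(Z>.075)&(Z<.092)
rep("br far",br&(u<-20)); rep("br near",br&(u>25)&(u<45))
rep("pole far",(Z>.062)&(Z<.07)&(u<0)&(u>-36)); rep("pole near",(Z>.062)&(Z<.07)&(u>0)&(u<36))
rep("bar",(Z>.13)&(Z<.145))
rep("finger",(Z>.1)&(Z<.115))
# yellow pixel regions by colour, cast on z=.088
lab=cv2.connectedComponentsWithStats((yel&box).astype(np.uint8))
for s,ct in zip(lab[2][1:],lab[3][1:]):
    if s[4]>15:
        q=onplane(c,[ct],.088)[0]; print("yellow",s,ct,q,((q[:2]-o)@X*1000).round(1),((q[:2]-o)@Y*1000).round(1))
# second view: bracket tops triangulated with the first scene/side view via rays
# bar centre triangulated
for n in("scene0.npz","side0.npz"):
    d=dict(np.load(n)); Q=cloud(d); uu=(Q[...,:2]-o)@X*1000; vv=(Q[...,:2]-o)@Y*1000; near=np.linalg.norm(Q[...,:2]-o,axis=-1)<.11
    def pt(cc,m):
        ys,xs=np.where(m); return [xs.mean(),ys.mean()]
    for nm,zc in (("bar",(.137,.143)),):
        p1=pt(c,box&(Z>zc[0])&(Z<zc[1])); p2=pt(d,near&(Q[...,2]>zc[0])&(Q[...,2]<zc[1])); t=tri(c,p1,d,p2); print(n,nm,t,((t[0][:2]-o)@X*1000).round(1),((t[0][:2]-o)@Y*1000).round(1))
    for nm,k in (("pole far",(-33,-15)),("pole near",(15,33))):
        p1=pt(c,box&(Z>.063)&(Z<.069)&(u>k[0])&(u<k[1])); p2=pt(d,near&(Q[...,2]>.063)&(Q[...,2]<.069)&(uu>k[0])&(uu<k[1])); t=tri(c,p1,d,p2); print(n,nm,t,((t[0][:2]-o)@X*1000).round(1))
```

```text
br far 138 z 0.08730289708293673 x [-38.  -37.9 -35.8 -33.9 -33.8] y [-15.  -14.8  -0.7  13.6  14.5]
br near 127 z 0.08710345195692615 x [33.7 33.8 35.1 37.5 37.6] y [-15.2 -14.   -0.2  13.7  14.8]
pole far 413 z 0.06543947350966789 x [-34.2 -33.9 -25.3 -16.3 -16.3] y [-15.5 -14.4  -0.4  13.7  14.5]
pole near 390 z 0.06531681462056607 x [16.  16.2 24.7 33.9 34.1] y [-14.7 -14.6   0.1  14.5  14.8]
bar 45 z 0.13355885666304623 x [62.3 62.3 62.9 64.4 64.4] y [-21.9 -21.  -11.9   5.4   6.7]
finger 186 z 0.10931845015792202 x [60.9 61.2 64.8 70.  70.5] y [-40.6 -40.3 -28.1   2.4   7.5]
yellow [276  71   7   8  44] [279.0455  74.6818] [ 0.5144 -0.0828  0.088 ] -41.3 18.7
yellow [240  72   6   7  38] [242.5     74.8684] [ 0.4749 -0.0853  0.088 ] -40.9 -20.8
yellow [248  79  28   7 155] [261.5226  81.5935] [ 0.4959 -0.091   0.088 ] -34.1 -0.2
yellow [249 141  25   7 156] [261.0833 144.1987] [ 0.4998 -0.159   0.088 ] 34.0 -0.1
scene0.npz bar (array([ 0.4825, -0.1939,  0.1176]), np.float64(0.00011866655236263915)) 67.9 -19.3
scene0.npz pole far (array([ 0.4963, -0.101 ,  0.0668]), np.float64(0.0001322101857761562)) -24.0
scene0.npz pole near (array([ 0.4991, -0.1492,  0.0676]), np.float64(0.001143352120595309)) 24.2
side0.npz bar (array([ 0.492 , -0.1834,  0.1472]), np.float64(0.017564626023731305)) 58.0 -9.3
side0.npz pole far (array([ 0.49  , -0.1022,  0.0654]), np.float64(0.012781792774677857)) -23.2
side0.npz pole near (array([ 0.4998, -0.1487,  0.0657]), np.float64(0.0010790575356850972)) 23.8
```

The seat is confirmed at (0.498, -0.125, 0.066): brackets at ±33.8, poles at ±24.x, tops at 65.4 to 67, yaw 3.2°. (The bar triangulation is invalid because the bar was partly hidden, so I'll measure it later.) Now the yoke in the hand, with the same camera.

Run:
```python
from h import *
np.set_printoptions(precision=4,suppress=True)
c=dict(np.load("w4.npz")); P=cloud(c); Z=P[...,2]
m=(Z>.255)&(Z<.29); m[:180]=0; m[:,:225]=0; m[:,290:]=0
q=P[m]; print(m.sum(),np.median(q,0)); ys,xs=np.where(m); print(xs.min(),xs.max(),ys.min(),ys.max())
g=(abs(Z-np.median(q[:,2]))<.006)&m; r=cv2.minAreaRect(P[g][:,:2].astype(np.float32)*1000); print(r, "tilt plane", np.linalg.lstsq(np.c_[P[g][:,:2]-P[g][:,:2].mean(0),np.ones(g.sum())],P[g][:,2],rcond=None)[0])
t=[];
for i in range(4): cam("wrist"); s=env.state(); t.append(np.r_[s["tcp_pos"],s["tcp_rot"]])
t=np.mean(t,0); print(t, np.std(t)); M=rot(t[3:]); print("yaw tool y",np.degrees(np.arctan2(M[1,1],M[0,1])),"shift",(np.array([.498,-.125,.1])-t[:3])@M)
```

```text
5739 [ 0.4968 -0.1904  0.2679]
225 289 194 293
((496.9680480957031, -196.02978515625), (37.07331085205078, 60.70998764038086), 2.717319965362549) tilt plane [-0.0015 -0.01    0.2679]
[ 0.4973 -0.1985  0.2491 -0.0002  0.6856  0.728   0.0001] 0.3378894197098013
yaw tool y 3.4340857010704338 shift [0.0733 0.0051 0.1491]
```

Request:
{"api": "move_arm", "payload": {
  "motion": [
    [[0,0,0,0.02,0.002,0,1],[0,0,0,0.045,0.003,0,1],[0,0,0,0.065,0.005,0,1],[0,0,0,0.073,0.005,0.02,1],[0,0,0,0.073,0.005,0.05,1],[0,0,0,0.073,0.005,0.09,1],[0,0,0,0.073,0.005,0.12,1],[0,0,0,0.073,0.005,0.14,1],[0,0,0,0.073,0.005,0.148,1],[0,0,0,0.073,0.005,0.148,1]]
  ]
}}

```text
clock: 13.0
tcp_pos: [0.4974, -0.1263, 0.1006]
tcp_rot: [-0.001, 0.686, 0.727, -0.001]
contact_force: [-0.2, 0.3, -1.9]
grip_width: 0.0297
grip_force: 35.0
```

Run:
```python
from h import *
np.set_printoptions(precision=4,suppress=True)
t=[]
for i in range(5): c=cam("wrist"); s=env.state(); t.append(np.r_[s["tcp_pos"],s["tcp_rot"]])
save(c,"w5.png"); t=np.array(t);print(t[:,:3]); t=t[1:].mean(0); M=rot(t[3:]); print("yaw",np.degrees(np.arctan2(M[1,1],M[0,1])),"shift",(np.array([.498,-.125,.07])-t[:3])@M, s["contact_force"])
```

```text
[[ 0.4981 -0.1265  0.1015]
 [ 0.4987 -0.1266  0.1021]
 [ 0.4988 -0.1267  0.1024]
 [ 0.4988 -0.1266  0.1024]
 [ 0.4987 -0.1266  0.1023]]
yaw 3.324416799265761 shift [ 0.0017 -0.0007  0.0323] [-0.7097  0.4682 -3.0867]
```

View pics/w5.png

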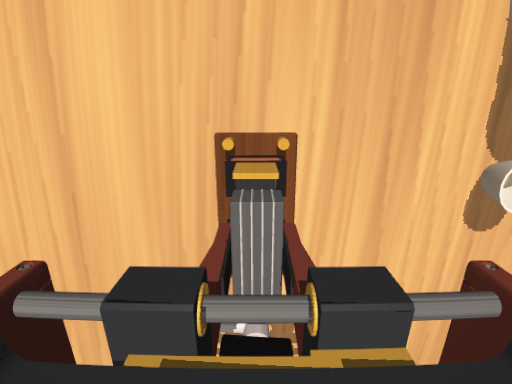

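The yoke (257,240) is in line with the far bracket (256,170). It still needs 1.5 mm along tool x. Lowering.

Request:
{"api": "move_arm", "payload": {
  "motion": [
    [[0,0,0,0.0015,-0.0005,0.002,1],[0,0,0,0.0015,-0.0005,0.006,1],[0,0,0,0.0015,-0.0005,0.012,1],[0,0,0,0.0015,-0.0005,0.018,1],[0,0,0,0.0015,-0.0005,0.023,1],[0,0,0,0.0015,-0.0005,0.027,1],[0,0,0,0.0015,-0.0005,0.029,1],[0,0,0,0.0015,-0.0005,0.029,1]]
  ]
}}

```text
clock: 14.05
tcp_pos: [0.497, -0.1251, 0.0718]
tcp_rot: [-0.0, 0.686, 0.727, -0.0]
contact_force: [-0.6, -0.6, -2.6]
grip_width: 0.03
grip_force: 35.0
```

Request:
{"api": "move_arm", "payload": {
  "motion": [
    [[0,0,0,0,0,0.001,1],[0,0,0,0,0,0.002,1],[0,0,0,0,0,0.002,1]]
  ]
}}

```text
clock: 14.35
tcp_pos: [0.4973, -0.1251, 0.0702]
tcp_rot: [0.0, 0.686, 0.727, 0.0]
contact_force: [-0.3, -0.7, -2.6]
grip_width: 0.0295
grip_force: 35.0
```

Request:
{"api": "move_arm", "payload": {
  "motion": [
    [[0,0,0,0,0,0.001,1],[0,0,0,0,0,0.002,1],[0,0,0,0,0,0.002,1]]
  ]
}}

```text
clock: 14.65
tcp_pos: [0.4974, -0.125, 0.0701]
tcp_rot: [-0.0, 0.686, 0.727, 0.001]
contact_force: [-7.5, 3.1, 22.0]
grip_width: 0.0299
grip_force: 35.0
```

Contact (22 N) at TCP 0.070, the expected seated height. Release, lift, and check.

Request:
{"api": "move_arm", "payload": {
  "motion": [
    [[0,0,0,0,0,-0.0015,1],[0,0,0,0,0,-0.0015,0],[0,0,0,0,0,-0.0015,0],[0,0,0,0,0,-0.0015,0],[0,0,0,0,0,-0.0015,0],[0,0,0,0,0,-0.0015,0],[0,0,0,0,0,-0.02,0],[0,0,0,0,0,-0.06,0],[0,0,0,0,0,-0.1,0],[0,0,0,0,0,-0.14,0]]
  ]
}}

```text
clock: 15.65
tcp_pos: [0.4968, -0.1251, 0.2095]
tcp_rot: [-0.0, 0.686, 0.727, -0.0]
contact_force: [0.3, 0.3, 0.6]
grip_width: 0.0878
grip_force: 0.0
```

Request:
{"api": "move_arm", "payload": {
  "motion": [
    [[0,0,0,-0.005,0,-0.03,0],[0,0,0,-0.03,0,-0.04,0],[0,0,0,-0.06,0,-0.04,0],[0,0,0,-0.075,0,-0.04,0],[0,0,0,-0.075,0,-0.04,0],[0,0,0,-0.075,0,-0.04,0],[0,0,0,-0.075,0,-0.04,0]]
  ]
}}

```text
clock: 16.35
tcp_pos: [0.5016, -0.1985, 0.2478]
tcp_rot: [-0.0, 0.686, 0.728, 0.0]
contact_force: [0.1, 0.1, -0.3]
grip_width: 0.088
grip_force: 0.0
```

```bash
cat > chk.py <<'E'
from h import *
np.set_printoptions(precision=4,suppress=True)
c=cam("wrist"); save(c,"w6.png"); s=env.state(); print(s["tcp_pos"],s["tcp_rot"],s["joints"],s["clock"])
P=cloud(c); a=np.radians(3.2); X=np.array([np.sin(a),-np.cos(a)]); Y=np.array([np.cos(a),np.sin(a)]); o=np.array([.498,-.125])
Z=P[...,2]; u=(P[...,:2]-o)@X*1000; v=(P[...,:2]-o)@Y*1000; lo=np.zeros(Z.shape,bool); lo[:260]=1
m=(Z>.086)&(Z<.094)&(abs(u)<33)&(abs(v)<25)&lo
print("yoke top z",np.median(Z[m]),"x",np.percentile(u[m],[0,2,98,100]).round(1),"y",np.percentile(v[m],[0,2,50,98,100]).round(1),cv2.minAreaRect(P[m][:,:2].astype(np.float32)*1000))
A=np.linalg.lstsq(np.c_[u[m],v[m],np.ones(m.sum())],Z[m]*1000,rcond=None)[0]; print("tilt",A)
m=(Z>.125)&(Z<.145)&(abs(u-70)<30)&(abs(v)<30)&lo; r=cv2.minAreaRect(P[m][:,:2].astype(np.float32)*1000); print("bar",m.sum(),np.median(Z[m]),r)
E
python3 chk.py
```

```text
[ 0.5016 -0.1986  0.2479] [-0.0004  0.6857  0.7279  0.0001] [-0.1979  0.2469  0.5518  1.8795 -0.1483  1.056   0.4736] 16.4
yoke top z 0.08940038999799615 x [-31.5 -29.5  31.1  32.5] y [-15.3 -14.9  -0.6  13.8  14.4] ((497.5787048339844, -125.5501708984375), (29.691734313964844, 63.98794174194336), 3.1666760444641113)
tilt [-0.0053 -0.0004 89.3912]
bar 638 0.138598408720025 ((501.95831298828125, -194.65423583984375), (12.331625938415527, 45.986209869384766), 88.80388641357422)
```

View pics/w6.png

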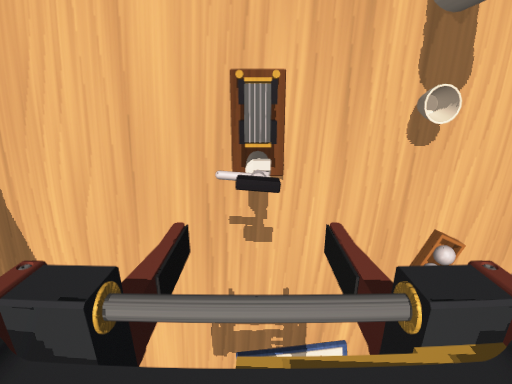

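The yoke (258,112) lies between the brackets: top at 0.0894, level, centred within 0.6 mm, yaw 3.2°. The bar is at (258,184), slightly turned relative to the core. Next its exact direction and the moves to it.

Run:
```python
from h import *
np.set_printoptions(precision=4,suppress=True)
c=cam("wrist"); P=cloud(c); Z=P[...,2]
m=np.zeros(Z.shape,bool); m[165:200,210:300]=1; m&=(Z>.137)&(Z<.144)
q=P[m][:,:2]; k,b=np.polyfit(q[:,0],q[:,1],1); print(m.sum(),q.mean(0),"angle",np.degrees(np.arctan(k)),cv2.minAreaRect(q.astype(np.float32)*1000),np.median(Z[m]))
hsv=cv2.cvtColor(c["pixels"],cv2.COLOR_RGB2HSV); d=np.zeros(Z.shape,np.uint8); d[165:200,230:290]=hsv[165:200,230:290,2]<45
ys,xs=np.where(d); q=onplane(c,np.c_[xs,ys],.14)[:,:2]; k,b=np.polyfit(q[:,0],q[:,1],1); print("colour",len(q),q.mean(0),np.degrees(np.arctan(k)))
# two-view height: wrist vs first side view
D=dict(np.load("side0.npz")); Q=cloud(D); n=np.zeros(Z.shape,bool); n[118:140,325:355]=1; n&=(Q[...,2]>.137)&(Q[...,2]<.146)
f=lambda m:[np.where(m)[1].mean(),np.where(m)[0].mean()]
print("tri",tri(c,f(m),D,f(n)))
s=env.state(); M=rot(s["tcp_rot"]); print(s["tcp_pos"],(np.array([.502,-.195,.2])-s["tcp_pos"])@M)
```

```text
499 [ 0.5018 -0.1943] angle -1.2340993156737257 ((501.8770751953125, -194.62074279785156), (12.17415714263916, 45.70557403564453), 88.5595932006836) 0.13885333600693806
colour 599 [ 0.5024 -0.1923] -0.938856669887604
tri (array([ 0.5025, -0.1948,  0.1367]), np.float64(0.0012767089291248893))
[ 0.5016 -0.1987  0.2479] [0.0036 0.0006 0.0479]
```

Bar: centre (0.502, -0.1947), top 0.139, direction -1.2°. A 1.5 rad turn cw from there ends along core -x, as it must. I'll turn the tool -1.49 rad over it.

Request:
{"api": "move_arm", "payload": {
  "motion": [
    [[0,0,-0.14,0.002,0,0,0.2],[0,0,-0.28,0.004,0,0,0.2],[0,0,-0.42,0.004,0,0,0.2],[0,0,-0.56,0.004,0,0,0.2],[0,0,-0.7,0.004,0,0,0.2],[0,0,-0.84,0.004,0,0,0.2],[0,0,-0.98,0.004,0,0,0.2],[0,0,-1.12,0.004,0,0,0.3],[0,0,-1.26,0.004,0,0,0.3],[0,0,-1.4,0.004,0,0,0.4]]
  ],
  "force": 50
}}

```text
clock: 17.45
tcp_pos: [0.5014, -0.1951, 0.2481]
tcp_rot: [-0.0, 0.053, 0.999, 0.0]
contact_force: [0.7, 0.3, -0.3]
grip_width: 0.0569
grip_force: 0.0
```

Request:
{"api": "move_arm", "payload": {
  "motion": [
    [[0,0,-0.09,0,0,0,0.4],[0,0,-0.09,0,0,0.03,0.4],[0,0,-0.09,0,0,0.06,0.4],[0,0,-0.09,0,0,0.07,0.4],[0,0,-0.09,0,0,0.07,0.4],[0,0,-0.09,0,0,0.07,0.4]]
  ]
}}

```text
clock: 18.05
tcp_pos: [0.502, -0.1959, 0.1791]
tcp_rot: [0.001, 0.011, 1.0, -0.0]
contact_force: [0.2, 0.9, 0.3]
grip_width: 0.053
grip_force: 0.0
```

Run:
```python
from h import *
np.set_printoptions(precision=4,suppress=True)
t=[]
for i in range(3): cam("wrist"); s=env.state(); t.append(np.r_[s["tcp_pos"],s["tcp_rot"]])
t=np.array(t); print(t); t=t[-1]; M=rot(t[3:]); print("yaw",np.degrees(np.arctan2(M[1,1],M[0,1])),"shift",(np.array([.502,-.1947,.116])-t[:3])@M, s["joints"],s["grip_width"])
```

```text
[[ 0.5022 -0.1961  0.1794  0.001   0.0113  0.9999 -0.0002]
 [ 0.5023 -0.1961  0.1795  0.0012  0.0113  0.9999 -0.0002]
 [ 0.5022 -0.1961  0.1795  0.0012  0.0114  0.9999 -0.0002]]
yaw 88.6957916613734 shift [0.0004 0.0015 0.0635] [ 0.0092  0.307   0.3013  1.944  -0.1147  0.9044  1.916 ] 0.0527130000770278
```

Request:
{"api": "move_arm", "payload": {
  "motion": [
    [[0,0,0,0,0.0015,0.015,0.4],[0,0,0,0,0.0015,0.035,0.4],[0,0,0,0,0.0015,0.055,0.4],[0,0,0,0,0.0015,0.063,0.4],[0,0,0,0,0.0015,0.063,0.4],[0,0,0,0,0.0015,0.063,1],[0,0,0,0,0.0015,0.063,1],[0,0,0,0,0.0015,0.063,1],[0,0,0,0,0.0015,0.063,1],[0,0,0,0,0.0015,0.063,1]]
  ],
  "force": 50
}}

```text
clock: 19.2
tcp_pos: [0.5015, -0.1945, 0.1154]
tcp_rot: [0.0, 0.011, 1.0, -0.0]
contact_force: [-0.4, 0.3, 1.3]
grip_width: 0.0166
grip_force: 49.0
```

Request:
{"api": "move_arm", "payload": {
  "motion": [
    [[0,0,0,0,0,0,1],[0,0,0,0,0,0,1],[0,0,0,0,0,0,1]]
  ]
}}

```text
clock: 19.5
tcp_pos: [0.5016, -0.1945, 0.1154]
tcp_rot: [0.0, 0.011, 1.0, -0.0]
contact_force: [-0.4, 1.0, 3.7]
grip_width: 0.016
grip_force: 50.0
```

Width 16 mm rather than 12, so the tips probably hold the hub under the bar. Reopen, raise 5 mm, regrip.

Request:
{"api": "move_arm", "payload": {
  "motion": [
    [[0,0,0,0,0,0,0.5],[0,0,0,0,0,0,0.5],[0,0,0,0,0,-0.005,0.5],[0,0,0,0,0,-0.005,0.5],[0,0,0,0,0,-0.005,1],[0,0,0,0,0,-0.005,1],[0,0,0,0,0,-0.005,1],[0,0,0,0,0,-0.005,1],[0,0,0,0,0,-0.005,1],[0,0,0,0,0,-0.005,1]]
  ],
  "force": 50
}}

```text
clock: 20.5
tcp_pos: [0.5014, -0.1945, 0.1205]
tcp_rot: [0.0, 0.011, 1.0, -0.0]
contact_force: [-0.6, -0.2, 4.2]
grip_width: 0.0115
grip_force: 58.5
```

Request:
{"api": "move_arm", "payload": {
  "motion": [
    [[0,0,0,0,0,0,1],[0,0,0,0,0,0,1],[0,0,0,0,0,0,1]]
  ]
}}

```text
clock: 20.8
tcp_pos: [0.5014, -0.1945, 0.1203]
tcp_rot: [0.0, 0.011, 1.0, -0.0]
contact_force: [-2.1, 0.1, 4.0]
grip_width: 0.0116
grip_force: 58.5
```

12 mm now: the bar itself. Push down 7 mm.

Request:
{"api": "move_arm", "payload": {
  "motion": [
    [[0,0,0,0,0,0.002,1],[0,0,0,0,0,0.004,1],[0,0,0,0,0,0.006,1],[0,0,0,0,0,0.0075,1],[0,0,0,0,0,0.0075,1],[0,0,0,0,0,0.0075,1]]
  ],
  "force": 60
}}

```text
clock: 21.4
tcp_pos: [0.5015, -0.1945, 0.113]
tcp_rot: [0.0, 0.011, 1.0, -0.0]
contact_force: [-1.6, -0.3, 8.5]
grip_width: 0.0119
grip_force: 68.2
```

Spring reads 8.5 N, so it's about 7 mm in. Turn with the thread's 5 mm/rad.

Request:
{"api": "move_arm", "payload": {
  "motion": [
    [[0,0,0.1,0,0,0.0005,1],[0,0,0.2,0,0,0.001,1],[0,0,0.3,0,0,0.0015,1],[0,0,0.4,0,0,0.002,1],[0,0,0.5,0,0,0.0025,1],[0,0,0.6,0,0,0.003,1],[0,0,0.7,0,0,0.0035,1],[0,0,0.75,0,0,0.0037,1],[0,0,0.75,0,0,0.0037,1]]
  ]
}}

```text
clock: 22.3
tcp_pos: [0.5017, -0.1941, 0.1092]
tcp_rot: [0.0, 0.377, 0.926, 0.0]
contact_force: [-1.1, 1.3, 7.3]
grip_width: 0.0115
grip_force: 68.2
```

```bash
python3 -c "
from rig import env; s=env.state(); print(s['contact_force'],s['ft_torque'],s['tcp_pos'],s['tcp_rot'],s['joints'],s['grip_width'],s['clock'])"
```

```text
[-1.12911524  1.34329669  7.27024814] [ 0.30113599  0.28633685 -0.05841045] [ 0.50171172 -0.19412437  0.10921081] [1.75273234e-04 3.77435368e-01 9.26035894e-01 1.88076218e-04] [-0.1126848   0.42616159  0.46161111  2.01026038 -0.27009495  0.76330536
  1.30674683] 0.011542011930388944 22.3
```

Request:
{"api": "move_arm", "payload": {
  "motion": [
    [[0,0,0.1,0,0,0.0005,1],[0,0,0.2,0,0,0.001,1],[0,0,0.3,0,0,0.0015,1],[0,0,0.4,0,0,0.002,1],[0,0,0.5,0,0,0.0025,1],[0,0,0.6,0,0,0.003,1],[0,0,0.7,0,0,0.0035,1],[0,0,0.75,0,0,0.0037,1],[0,0,0.77,0,0,0.0037,1],[0,0,0.77,0,0,0.0037,1]]
  ]
}}

```text
clock: 23.3
tcp_pos: [0.5025, -0.1943, 0.1065]
tcp_rot: [0.001, 0.696, 0.718, 0.0]
contact_force: [-2.9, 1.0, 18.1]
grip_width: 0.0122
grip_force: 70.0
```

```bash
python3 -c "
from rig import env; s=env.state(); print(s['contact_force'],s['ft_torque'],s['tcp_pos'],s['tcp_rot'],s['joints'],s['grip_width'],s['clock'])"
```

```text
[-2.90554945  1.04860562 18.14051439] [0.433211   0.86743095 1.41874837] [ 0.50248086 -0.19432008  0.10653845] [6.40016610e-04 6.95627020e-01 7.18402768e-01 3.20662172e-04] [-0.25837575  0.47292434  0.65833638  2.01976734 -0.40814542  0.77854061
  0.67507439] 0.012248070872285778 23.3
```

The stop is reached: turned 1.51 rad, torque 1.4 N m, and the finger is on the yoke. Release and withdraw.

Request:
{"api": "move_arm", "payload": {
  "motion": [
    [[0,0,-0.01,0,0,-0.001,1],[0,0,-0.01,0,0,-0.001,0.4],[0,0,-0.01,0,0,-0.001,0.4],[0,0,-0.01,0,0,-0.001,0.4],[0,0,-0.01,0,0,-0.001,0.4],[0,0,-0.01,0,0,-0.02,0.4],[0,0,-0.01,0,0,-0.06,0.4],[0,0,-0.01,0,0,-0.1,0.4],[0,0,-0.01,0,0,-0.14,0.4],[0,0,-0.01,0,0,-0.14,0]]
  ]
}}

```text
clock: 24.3
tcp_pos: [0.5033, -0.1958, 0.2493]
tcp_rot: [0.003, 0.694, 0.72, 0.002]
contact_force: [0.3, -1.3, 0.0]
grip_width: 0.0577
grip_force: 0.0
```

```bash
sed -i 's/w6.png/w7.png/; s/>.125)&(Z<.145)/>.115)\&(Z<.14)/' chk.py; python3 chk.py
```

```text
[ 0.5022 -0.1948  0.2468] [0.0013 0.6935 0.7204 0.0012] [-0.3869  0.2777  0.7847  1.8952 -0.226   1.0551  0.5285] 24.35
yoke top z 0.0894471279071826 x [-32.9 -31.1  28.1  32.8] y [-15.1 -12.9   3.5  18.5  20.8] ((500.83721923828125, -124.21708679199219), (30.195148468017578, 64.2013931274414), 9.411602973937988)
tilt [-0.0029  0.0051 89.4187]
bar 485 0.12688377444322668 ((501.8966064453125, -194.7872314453125), (11.978754997253418, 46.3004035949707), 7.480154991149902)
```

View pics/w7.png

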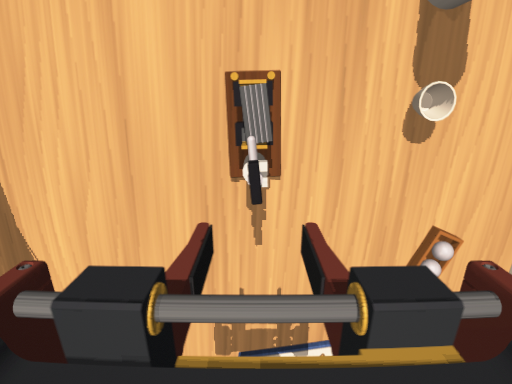

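The view shows the finger (250,150) clamping the yoke's near end, but its sweep dragged the yoke to about 6° yaw (0.108 rad, limit 0.12). The knob is at its stop: the bar is at 97.5°, which is 1.5 rad from core -y. I'll square the yoke by closing on its long sides at core x = -10 mm, clear of the finger.

Request:
{"api": "move_arm", "payload": {
  "motion": [
    [[0,0,-0.018,0.03,-0.001,0,0],[0,0,-0.018,0.06,-0.002,0,0],[0,0,-0.018,0.08,-0.002,0,0],[0,0,-0.018,0.08,-0.002,0.03,0],[0,0,-0.018,0.08,-0.002,0.07,0],[0,0,-0.018,0.08,-0.002,0.11,0],[0,0,-0.018,0.08,-0.002,0.14,0],[0,0,-0.018,0.08,-0.002,0.15,0],[0,0,-0.018,0.08,-0.002,0.15,0],[0,0,-0.018,0.08,-0.002,0.15,0]]
  ],
  "force": 15
}}

```text
clock: 25.35
tcp_pos: [0.4965, -0.1149, 0.0958]
tcp_rot: [0.0, 0.687, 0.726, -0.0]
contact_force: [0.8, -1.1, 0.4]
grip_width: 0.0879
grip_force: 0.0
```

Run:
```python
from h import *
np.set_printoptions(precision=4,suppress=True)
for i in range(3): cam("wrist"); s=env.state()
t=np.r_[s["tcp_pos"],s["tcp_rot"]]; M=rot(t[3:]); print(t,"yaw",np.degrees(np.arctan2(M[1,1],M[0,1])),"shift",(np.array([.4974,-.115,.076])-t[:3])@M,s["grip_width"],s["contact_force"])
```

```text
[ 0.4973 -0.1146  0.0966  0.0009  0.687   0.7266  0.001 ] yaw 3.2084830455005116 shift [-0.0004  0.      0.0206] 0.08805649076419651 [ 0.6147  0.4302 -0.2497]
```

Request:
{"api": "move_arm", "payload": {
  "motion": [
    [[0,0,0,0,0,0.01,0],[0,0,0,0,0,0.02,0],[0,0,0,0,0,0.02,0.5],[0,0,0,0,0,0.02,0.6],[0,0,0,0,0,0.02,0.64],[0,0,0,0,0,0.02,1],[0,0,0,0,0,0.02,1],[0,0,0,0,0,0.02,1],[0,0,0,0,0,0.02,1],[0,0,0,0,0,0.02,1]]
  ],
  "force": 15
}}

```text
clock: 26.5
tcp_pos: [0.4972, -0.1145, 0.0755]
tcp_rot: [0.001, 0.687, 0.727, 0.0]
contact_force: [2.2, -0.5, 0.7]
grip_width: 0.0316
grip_force: 14.0
```

Request:
{"api": "move_arm", "payload": {
  "motion": [
    [[0,0,0,0,0,0,1],[0,0,0,0,0,0,1],[0,0,0,0,0,0,1]]
  ],
  "force": 25
}}

```text
clock: 26.8
tcp_pos: [0.497, -0.1145, 0.0755]
tcp_rot: [0.0, 0.687, 0.727, 0.0]
contact_force: [2.7, -0.1, 1.1]
grip_width: 0.0313
grip_force: 23.6
```

Request:
{"api": "move_arm", "payload": {
  "motion": [
    [[0,0,0,0,0,0,1],[0,0,0,0,0,0,1],[0,0,0,0,0,0,1],[0,0,0,0,0,0,1]]
  ],
  "force": 55
}}

```text
clock: 27.2
tcp_pos: [0.4968, -0.1145, 0.0755]
tcp_rot: [0.0, 0.687, 0.727, 0.0]
contact_force: [4.7, 1.3, 2.6]
grip_width: 0.0306
grip_force: 52.2
```

Request:
{"api": "move_arm", "payload": {
  "motion": [
    [[0,0,0.015,0,0,0,1],[0,0,0.03,0,0,0,1],[0,0,0.03,0,0,0,1],[0,0,0.03,0,0,0,0],[0,0,0.03,0,0,0,0],[0,0,0.03,0,0,0,0],[0,0,0.03,0,0,0,0],[0,0,0.03,0,0,-0.02,0],[0,0,0.03,0,0,-0.06,0],[0,0,0.03,0,0,-0.1,0]]
  ]
}}

```text
clock: 28.2
tcp_pos: [0.495, -0.1147, 0.1757]
tcp_rot: [-0.001, 0.698, 0.716, -0.001]
contact_force: [0.6, 0.5, -0.7]
grip_width: 0.0832
grip_force: 0.0
```

Request:
{"api": "move_arm", "payload": {
  "motion": [
    [[0,0,0,0,0,-0.04,0],[0,0,0,-0.04,0,-0.07,0],[0,0,0,-0.08,0,-0.07,0],[0,0,0,-0.08,0,-0.07,0],[0,0,0,-0.08,0,-0.07,0],[0,0,0,-0.08,0,-0.07,0]]
  ]
}}

```text
clock: 28.8
tcp_pos: [0.498, -0.1932, 0.2444]
tcp_rot: [-0.001, 0.697, 0.717, -0.0]
contact_force: [0.0, 0.3, -0.0]
grip_width: 0.0881
grip_force: 0.0
```

```bash
sed -i 's/w7.png/w8.png/' chk.py; python3 chk.py
python3 - <<'E'
from h import *
c=cam("side"); s=env.state(); print(s["contact_force"],s["grip_width"])
E
```

```text
[ 0.4981 -0.193   0.2445] [-0.0009  0.6972  0.7169 -0.0003] [-0.41    0.2802  0.8111  1.9048 -0.2329  1.0548  0.5259] 28.85
yoke top z 0.0894185558838555 x [-32.6 -31.   29.   31.7] y [-17.4 -15.7  -0.1  14.5  15.7] ((497.4535217285156, -124.59547424316406), (30.131423950195312, 63.67587661743164), 7.707935810089111)
tilt [-0.0019  0.0009 89.4088]
bar 497 0.12690146280432496 ((501.830078125, -194.53338623046875), (11.972602844238281, 45.7238883972168), 7.9715094566345215)
[-0.55831809 -0.55143036 -0.42252277] 0.0879078022003221
```

The yoke is now within about 4.5° (0.08 rad), centred, level and down, and the knob is still at about 1.49 rad. Everything is within limits and the gripper is clear, so I'm handing in.

```bash
python3 -c "
from rig import env; print(env.hand_in())"
```

```text
the job is handed in; nothing more can be done
None
```

I handed the job in, but the rig returned no pass/fail verdict. By my last measurement the yoke is down on both poles and level, centred within about 1 mm and yawed about 0.08 rad (limit 0.12). The knob is at its stop (about 1.49 rad) with the finger over the yoke's end, though I could not read the clamp force directly.

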